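# Find the perished bench foot by pressing it and set it aside

### The arm

A 6-joint arm with a two-finger parallel gripper is mounted at the origin on a cart in front of the work surface, level with it; the furniture and walls round the work are solid. World frame = base frame: x ahead of the robot, y to its left, z up, the work surface at z = 0. Lengths are in m, angles in rad, forces in N, time in s.
With the tool pointing down it reaches from about 0.25 to 0.85 m from the base axis. Payload 12.5 kg.
Tool frame: the origin (TCP) lies on the centre line of the jaws, within the pads' length; the fingertips stand 14 mm ahead of it and the grasp point (between the pads) lies 5 mm behind it; z points along the fingers, y is the line along which they close (so a half turn about z gives the same grasp; the last joint's range is limited). The gripper opens to 93 mm and grips with 3 to 60 N. Pads are 15 mm wide; open, the fingers measure 128 mm over their backs; the gripper's body (75 mm by 188 mm) begins 65 mm behind the grasp point.
Start: joints at [-1.35, 0.351, 1.652, -0, 1.139, -0.085], TCP at [0.166, -0.524, 0.233] pointing down, gripper open.
Joint ranges: [-2.75, 2.75], [-0.79, 2.1], [0.01, 2.65], [-1.57, 4.71], [0.07, 3.14], [-2.87, 2.87]. Speed limits (rad/s): [2.22, 2.22, 2.79, 3.14, 3.14, 3.14].

### API

Orientations are given as a rotation vector (axis times angle).
In Python, from station import monitor, cams, ticket gives the robot as it stands.
- The arm moves only by the tool carry_out, never from a script. Its argument "plan" is a list of rows, each a list of 2 entries, a list of its own where there are three numbers: the shift along the world's x, y, z in cm, then the turn about the world's z in degrees. A call has 1 to 8 rows; each row shifts and turns the commanded pose from where the row before left it; what a row does not reach is not made up. A row lasts 1/8 s, in which the tool goes at most 62.5 mm and 10.7 degrees, less where a joint would pass 70% of its speed; a pose out of reach is approached as far as the arm can. A call with a gripper value outside its range is refused whole. "hand" is the gripper command: -1 is shut, 1 is fully open, values between are in proportion, set as the call begins (left out, the last holds). The fingers move at their own pace and stop on an object; "squeeze" is the grip in N (left out, the last holds). Time passes only in rows, so rows that do not move let the fingers close. It gives the time, the measured TCP pose, the force, the opening and the grip force at its end, in the units of the state.
- monitor.get_obs(): the state, without advancing time (a new reading comes with each control period).
- cams.capture(name): name is "scene" or "top" or "wrist"; returns (picture, depth): 384x512x3 uint8, blue, green, red; 384x512 float32, m along the optical axis (not along the pixel's ray), 0 where there is no reading.
- cams.get_calibration(name): a dict with "fx", "fy", "cx", "cy" (pixels), "k1" (the pictures are not rectified: a ray, as slopes to the right and down, at radius r is drawn at 1 + k1 r^2 times it, then the intrinsics apply), "xyz" and "rotation" of the camera in the world. Camera axes: x right, y down, z forward; pixel columns grow to the right and rows downward; lengths in m; the calibration is good to about 2 mm. A picture is of the moment at which its call begins: read the wrist's pose just before it. get_calibration takes no time and is no camera call; for the wrist camera it gives the pose at the moment of the call.
- ticket.hand_in(): hands the job in; it is judged then, once.
The state is a dict: "clock": time; "joint_positions": joint angles; "joint_vel": joint speeds; "joint_efforts": joint torques, N m; "tool_pos": TCP position; "ee_rot": TCP orientation; "wrist_force": force on the tool from outside, world axes, zero at the start; "wrist_torque": the same for the moment, N m; "grip_width": opening from 0.0 (shut) to 1.0 (fully open); "finger_force": force on a finger pad.
Only numpy, scipy, OpenCV 4.12 (cv2) and the standard library are available. Lean on these libraries where they do the work, as an engineer would, in place of code of your own. Each camera call takes 0.05 s, during which the arm holds its last target. There are 200 camera calls.

### The job

Two spring-cushioned instrument feet that look the same stand on the worktop; one has gone soft. Before moving either, press the rubber button of one of them straight down about halfway, roughly 6 mm, hold it there for a moment and feel how hard it pushes back. Then stand the soft foot upright in the small white tray, and leave the firm foot standing where it is.

Things in the scene. Friction and masses are not known exactly. Their poses are not given: they have to be found in the camera images.
- foot_a: an instrument foot, loose, about 0.13 kg: upright aluminium cylinder 42 mm in diameter, 34 mm high (grip this), with a black rubber button 30 mm in diameter standing up out of its top to 50 mm above the underside when not pressed. Origin: centre of the underside; z up. Exactly one of foot_a and foot_b is soft; only pressing tells which.
- foot_b: the other instrument foot, alike in shape, size and look, same origin; soft if foot_a is firm, firm if foot_a is soft. Which foot stands on the left varies.
- button_a (a joint): how far the button of foot_a is pressed in: 0 = untouched, 0.012 m = fully down; springs back when released. A firm button pushes back with 4 N as it begins to move, 11 N at 6 mm and 18 N fully down; a soft one with 1 N, 3 N and 4.5 N.
- button_b (a joint): the same for the button of foot_b, with the same two possible stiffnesses
- tray: small square open white tray, 126x126 mm outside, 28 mm high, walls and floor 3 mm thick, fixed to the worktop to the left of the feet. Origin: centre of its underside; x and y along its sides, z up
Mind the look-alikes: they are no part of the job. Leave any pink look-alike of the foot_b alone.

How it is judged:
By the outcome, as a careful person would: the job done as asked, in the order asked, and still so for the second after the job is handed in, with the robot touching nothing.
It also fails if it takes over 43 s, if anything falls off the work surface, if the arm or the gripper's body presses on something with over 40 N, if the wrist force passes 120 N, or if a joint passes its speed limit or range.

## Working session

There is one attempt and no reset: what is moved stays moved. The work goes in short steps, Python scripts to look and compute and a tool call to move; the robot and the scene stay as the last step left them, time stands still between calls to the robot, and variables do not carry over. Pictures are saved under pics/ and viewed, at most 10 in all, crops included, and the job is handed in when it is done.

Besides the shell and the picture viewer there is one more tool, called after "Emit:" by a JSON object that holds its "method" and its "body", one argument or row to a line. carry_out: Moves the arm, as the interface text tells. Its arguments: {"type":"object","properties":{"plan":{"type":"array","items":{"type":"array"}},"hand":{"type":"number"},"squeeze":{"type":"number"}},"required":["plan"]}

```bash
mkdir -p pics
cat > h.py <<'E'
import cv2, numpy as np
from station import monitor, cams, ticket
def world(name,u,v,z,c=None):
    c=c or cams.get_calibration(name)
    K=np.array([[c['fx'],0,c['cx']],[0,c['fy'],c['cy']],[0,0,1.]])
    p=cv2.undistortPoints(np.array([[[u,v]]],float),K,np.array([c['k1'],0,0,0.]))[0,0]
    R=np.array(c['rotation'],float)
    if R.size==3: R=cv2.Rodrigues(R)[0]
    d=R@np.array([p[0],p[1],1]); o=np.array(c['xyz'])
    return o+d*(z-o[2])/d[2]
E
python3 - <<'E'
from h import *
o=monitor.get_obs(); print(o['clock'],o['tool_pos'],o['ee_rot'],o['wrist_force'])
for n in('top','scene'):
    p,d=cams.capture(n); cv2.imwrite(f'pics/{n}0.png',p); np.save(f'{n}0.npy',d); print(n,cams.get_calibration(n))
E
```

```text
0.0 [ 0.1655182  -0.52416778  0.23210942] [-3.10381927e+00 -4.78265789e-01  1.13947448e-04] [-0.10992888  0.26515615  0.0772667 ]
top {'fx': 434.6797312239873, 'fy': 434.6797312239873, 'cx': 245.97508754780037, 'cy': 192.6272042874519, 'k1': -0.06593430513744258, 'xyz': array([0.35382391, 0.22155655, 0.85876644]), 'rotation': array([-2.14906278,  2.13325958, -0.20171868])}
scene {'fx': 436.17684735493435, 'fy': 436.17684735493435, 'cx': 253.28732533271693, 'cy': 193.6216380769095, 'k1': -0.06957296230994364, 'xyz': array([0.01335324, 0.71431445, 0.60686781]), 'rotation': array([-0.98870335,  2.37500421, -1.12473041])}
```

View pics/top0.png

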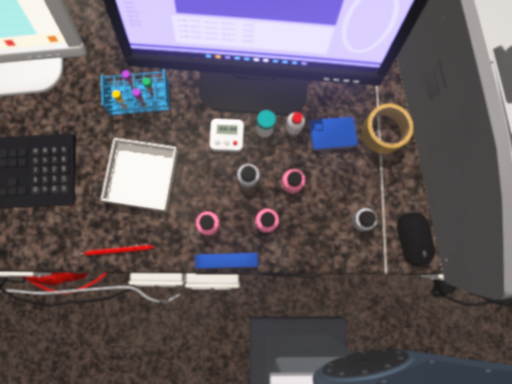

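View pics/scene0.png

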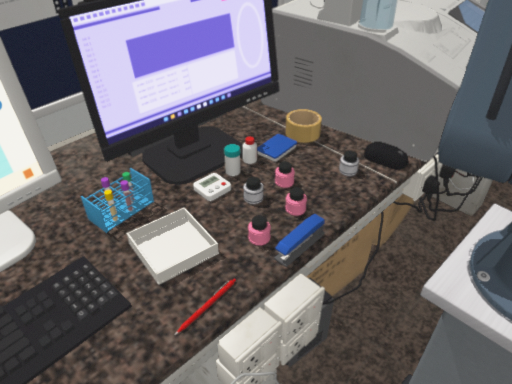

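The top view shows the grey feet at about (248,175) and (366,219), and the tray at about (140,174). The pink look-alikes are at (293,180), (267,221) and (207,223). In the scene view the feet are at (254,190) and (349,163).

Run:
```python
from h import *
p=cv2.imread('pics/top0.png'); s=cv2.imread('pics/scene0.png')
def dark(im,x,y,r=9):
    c=cv2.cvtColor(im,cv2.COLOR_BGR2GRAY)[y-r:y+r,x-r:x+r]; m=(c<60).astype(np.uint8)
    n,l,st,ce=cv2.connectedComponentsWithStats(m); i=1+np.argmax(st[1:,4]); return ce[i]+[x-r,y-r],st[i]
for n,im,pts in (('top',p,[(248,175),(366,219),(293,180),(267,221),(207,223)]),('scene',s,[(254,183),(349,157)])):
    for q in pts:
        c,st=dark(im,*q); print(n,q,c.round(1),st,world(n,*c,.05).round(4))
for q in [(115,138),(177,147),(167,212),(102,201)]: print('tray',world('top',*q,.028).round(3))
for t,q,z in (('timer',(227,135),.02),('cap',(266,118),.06),('red',(296,119),.06),('mouse',(402,215),.03),('mouse',(430,262),.03),('machine',(420,180),.1),('mon',(250,75),.1),('tape',(366,125),.03),('blue',(227,254),.03)): print(t,world('top',*q,z).round(3))
d=np.load('top0.npy')
for u,v in((248,175),(366,219),(266,118),(296,119),(417,240),(430,180),(440,280),(250,68),(135,30)):print(u,v,'h',round(.859-float(d[v,u]),3))
```

```text
top (248, 175) [248.1 174.7] [  3   2  12  13 113] [0.527  0.2032 0.05  ]
top (366, 219) [366.8 218.6] [  3   2  15  14 160] [ 0.4446 -0.0215  0.05  ]
top (293, 180) [294.2 179. ] [  5   2  12  13 127] [0.5195 0.1153 0.05  ]
top (267, 221) [267.4 219.4] [  4   1  12  13 121] [0.4418 0.1667 0.05  ]
top (207, 223) [206.6 222.5] [  3   3  12  12 116] [0.4352 0.2801 0.05  ]
scene (254, 183) [252.2 181.7] [  0   0  16  16 185] [0.5284 0.2097 0.05  ]
scene (349, 157) [350.  155.8] [  4   3  13  11 126] [ 0.4402 -0.0144  0.05  ]
tray [0.604 0.467 0.028]
tray [0.586 0.343 0.028]
tray [0.457 0.358 0.028]
tray [0.477 0.485 0.028]
timer [0.614 0.245 0.02 ]
cap [0.637 0.169 0.06 ]
red [0.636 0.111 0.06 ]
mouse [ 0.454 -0.098  0.03 ]
mouse [ 0.364 -0.148  0.03 ]
machine [ 0.51  -0.108  0.1  ]
mon [0.707 0.202 0.1  ]
tape [ 0.636 -0.034  0.03 ]
blue [0.378 0.242 0.03 ]
248 175 h 0.032
366 219 h 0.041
266 118 h 0.027
296 119 h 0.023
417 240 h 0.033
430 180 h 0.014
440 280 h -0.054
250 68 h 0.092
135 30 h 0.148
```

Run:
```python
from h import *
def pts(n):
    c=cams.get_calibration(n); d=np.load(n+'0.npy'); K=np.array([[c['fx'],0,c['cx']],[0,c['fy'],c['cy']],[0,0,1.]])
    v,u=np.mgrid[0:384:2,0:512:2]; z=d[::2,::2].ravel(); uv=np.stack([u.ravel(),v.ravel()],1).astype(float)[:,None]
    p=cv2.undistortPoints(uv,K,np.array([c['k1'],0,0,0.]))[:,0]
    P=np.c_[p*z[:,None],z][z>0]; return P@cv2.Rodrigues(c['rotation'])[0].T+c['xyz']
P=np.r_[pts('top'),pts('scene')]
H=np.zeros((20,26))-.99
for x,y,z in P:
    i=int(x//.05);j=int((y+.6)//.05)
    if 0<=i<20 and 0<=j<26:H[i,j]=max(H[i,j],z)
print('cols y from -.6 step .05; cm'); 
for i in range(20):print('%.2f'%(i*.05),' '.join('%3d'%round(h*100) if h>-.9 else '  .' for h in H[i]))
```

```text
cols y from -.6 step .05; cm
0.00 -87 -87 -87 -87 -87 -87 -87 -87   .   .   .   .   .   5   2   0 -87 -87 -87 -88 -87 -87 -87 -87 -87 -87
0.05 -87 -87 -87 -87 -87 -87 -87 -87 -77 -78   4   5  10   8   1   0 -87 -87 -87 -87 -87 -87 -87 -87 -87 -87
0.10 -87 -87 -87 -87 -87 -87 -87 -87   0   0   2   2   2  34  30   0 -87 -87 -87 -87 -87 -87 -87 -87 -87 -87
0.15 -87 -87 -87 -87 -87 -87 -87 -87 -77 -77 -77 -78  45  45  35 -78 -87 -87 -87 -87 -87 -87 -87 -87 -87 -87
0.20 -87 -87 -87 -87 -87 -87 -87 -87 -87 -87  41  45  45  45  33 -88 -87 -87 -87 -87 -87 -87 -87 -87 -87 -87
0.25 -87 -18 -15 -18 -16  -7 -17  -7 -87 -87  41  42 -87 -87 -87 -87 -88 -87 -87 -16 -13 -18 -19 -16 -17 -18
0.30 -28 -20 -18 -87 -87  20  20  21  22   0   0   0   0   0   0   0   0   1   0   0   0   0   0   0   0   0
0.35 -87 -26  21  21  22  22  22  22  23   4   0   0   0   0   0   5   5   5   4   1   1   1   1   0   0   0
0.40  23  23  23  23  24  24  24  24  25   4   2   5   0   0   3   5   0   5   3   0   0   0   0   0   0   0
0.45  25  25  25  27  27  27  26  25  26   3   0   5   0   0   3   5   0   5   0   3   3  
[... 408 characters left out ...]
15  15  13   1   1   8   8   8   0   0   0   0
0.70   .   .   .   .   .   .  27  28  27  27   0  33  34  35  36  36  35  34  32  29  32   6  14  13  13  13
0.75   .   .   .   .   .  27  27  27  27  28   0   0   0   1   3  37  38  39  40  40  40   0  35  28  23  16
0.80   .   .   .   .   .   .  27  27  27  21   0   0   1   1   2   2   3   2   2   1   0   0  37   0   2   .
0.85   .   .   .   .   .   .   .   .   .   .   0   0   0   0   .   .   .  37   2   0   0   0   0   0   1   .
0.90   .   .   .   .   .   .   .   .   .   .   .   .   .   .   .   .   .  36  36   0   0   0   0   0   0   .
0.95   .   .   .   .   .   .   .   .   .   .   .   .   .   .   .   .   .   .  35   0   0   0   .   .   .   .
```

Emit:
{"method": "carry_out", "body": {
  "plan": [
    [[0.8, 4.5, 0.5], -2.2],
    [[0.8, 4.5, 0.5], -2.2],
    [[0.8, 4.5, 0.5], -2.2],
    [[0.8, 4.5, 0.5], -2.2],
    [[0.8, 4.5, 0.5], -2.2],
    [[0.8, 4.5, 0.5], -2.2],
    [[0.8, 4.5, 0.5], -2.2],
    [[0.8, 4.5, 0.5], -2.1]
  ],
  "hand": -1
}}

```text
clock: 1.1
tool_pos: [0.2294, -0.163, 0.2727]
ee_rot: [-3.142, 0.002, -0.0]
wrist_force: [0.6, 0.3, -0.2]
grip_width: 0.188
finger_force: 0.0
```

Emit:
{"method": "carry_out", "body": {
  "plan": [
    [[2.5, 4.5, 0], 0],
    [[2.5, 4.5, 0], 0],
    [[2.5, 4.5, 0], 0],
    [[2.5, 4.5, 0], 0],
    [[2.5, 4.5, 0], 0],
    [[2.5, 4.5, 0], 0],
    [[2.5, 4.5, 0], 0],
    [[2.5, 4.5, 0], 0]
  ]
}}

```text
clock: 2.1
tool_pos: [0.43, 0.1973, 0.2724]
ee_rot: [3.141, 0.001, -0.0]
wrist_force: [0.2, 0.3, 0.4]
grip_width: 0.003
finger_force: 0.0
```

Go above the left foot, lower, and look with the wrist camera.

Emit:
{"method": "carry_out", "body": {
  "plan": [
    [[3, 0.2, -2], 0],
    [[3, 0.2, -4], 0],
    [[3, 0.2, -4], 0],
    [[0.7, 0, -4], 0],
    [[0, 0, 0], 0]
  ]
}}

```text
clock: 2.72
tool_pos: [0.5252, 0.201, 0.13]
ee_rot: [3.14, 0.0, -0.009]
wrist_force: [-0.5, -0.4, 1.3]
grip_width: 0.007
finger_force: 0.0
```

Run:
```python
from h import *
c=cams.get_calibration('wrist'); p,d=cams.capture('wrist'); cv2.imwrite('pics/w1.png',p)
R=cv2.Rodrigues(np.array(c['rotation'],float))[0]; o=monitor.get_obs(); print(o['tool_pos'],c['xyz'])
import pickle; pickle.dump(c,open('w1.pkl','wb'))
```

```text
[0.52599871 0.20138617 0.13223573] [0.60370463 0.20125584 0.28146616]
```

View pics/w1.png

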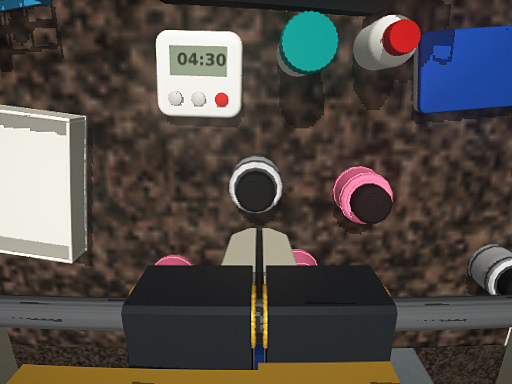

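The wrist view shows the grey foot's button at about (255,191), with the closed tips at (259,232).

Run:
```python
from h import *
import pickle; c=pickle.load(open('w1.pkl','rb')); p=cv2.imread('pics/w1.png')
g=cv2.cvtColor(p,cv2.COLOR_BGR2GRAY)[165:215,228:284]; m=(g<48).astype(np.uint8)
n,l,st,ce=cv2.connectedComponentsWithStats(m); i=1+np.argmax(st[1:,4]); q=ce[i]+[228,165]
print(q,st[i],world('w',*q,.05,c))
print('width',world('w',q[0]-st[i][2]/2,q[1],.05,c)-world('w',q[0]+st[i][2]/2,q[1],.05,c))
```

```text
[255.12411626 191.00471328] [   7    6   41   41 1273] [0.53505291 0.20364057 0.05      ]
width [5.65233797e-05 2.99981259e-02 0.00000000e+00]
```

Emit:
{"method": "carry_out", "body": {
  "plan": [
    [[0.7, 0.2, -2], 0],
    [[0, 0, -2], 0],
    [[0, 0, -1.8], 0],
    [[0, 0, 0], 0],
    [[0, 0, 0], 0]
  ]
}}

```text
clock: 3.4
tool_pos: [0.5341, 0.2037, 0.0757]
ee_rot: [-3.141, -0.001, -0.002]
wrist_force: [0.8, -1.3, 0.4]
grip_width: 0.004
finger_force: 0.0
```

Emit:
{"method": "carry_out", "body": {
  "plan": [
    [[0, 0, -0.5], 0],
    [[0, 0, 0], 0],
    [[0, 0, 0], 0]
  ]
}}

```text
clock: 3.78
tool_pos: [0.5336, 0.2035, 0.0697]
ee_rot: [-3.142, -0.001, -0.0]
wrist_force: [-0.4, -0.1, 0.7]
grip_width: 0.008
finger_force: 0.0
```

Emit:
{"method": "carry_out", "body": {
  "plan": [
    [[0, 0, -0.6], 0],
    [[0, 0, -0.3], 0],
    [[0, 0, 0], 0],
    [[0, 0, 0], 0]
  ]
}}

```text
clock: 4.28
tool_pos: [0.5338, 0.2036, 0.0608]
ee_rot: [-3.142, -0.001, -0.0]
wrist_force: [0.8, 0.3, 1.9]
grip_width: 0.005
finger_force: 0.9
```

Emit:
{"method": "carry_out", "body": {
  "plan": [
    [[0, 0, -0.3], 0],
    [[0, 0, 0], 0],
    [[0, 0, 0], 0]
  ]
}}

```text
clock: 4.65
tool_pos: [0.5338, 0.2036, 0.0578]
ee_rot: [-3.141, -0.001, -0.001]
wrist_force: [1.0, 0.8, 2.9]
grip_width: 0.004
finger_force: 1.4
```

Emit:
{"method": "carry_out", "body": {
  "plan": [
    [[0, 0, 0], 0],
    [[0, 0, 0], 0],
    [[0, 0, 0], 0],
    [[0, 0, 0], 0]
  ]
}}

```text
clock: 5.15
tool_pos: [0.5337, 0.2036, 0.0577]
ee_rot: [-3.142, -0.001, -0.0]
wrist_force: [1.4, 0.1, 3.0]
grip_width: 0.003
finger_force: 1.4
```

Emit:
{"method": "carry_out", "body": {
  "plan": [
    [[0, 0, 1], 0],
    [[0, 0, 3], 0],
    [[0, 0, 3], 0],
    [[0, 0, 0], 0]
  ]
}}

```text
clock: 5.65
tool_pos: [0.5342, 0.2037, 0.1297]
ee_rot: [-3.141, -0.001, -0.004]
wrist_force: [-0.4, 0.4, -0.6]
grip_width: 0.001
finger_force: 0.0
```

About 3.0 N at 6 mm: the left foot is the soft one. Grasp it.

Emit:
{"method": "carry_out", "body": {
  "plan": [
    [[0, 0, 0], 0],
    [[0, 0, 0], 0],
    [[0, 0, 0], 0],
    [[0, 0, -2], 0],
    [[0, 0, -2], 0],
    [[0, 0, -2], 0]
  ],
  "hand": 0.4
}}

```text
clock: 6.4
tool_pos: [0.5334, 0.2035, 0.0666]
ee_rot: [3.141, 0.001, -0.001]
wrist_force: [0.7, -0.5, 0.3]
grip_width: 0.599
finger_force: 0.0
```

Emit:
{"method": "carry_out", "body": {
  "plan": [
    [[0, 0, -2], 0],
    [[0, 0, -2], 0],
    [[0, 0, -1.1], 0],
    [[0, 0, 0], 0],
    [[0, 0, 0], 0]
  ]
}}

```text
clock: 7.02
tool_pos: [0.5339, 0.2036, 0.0172]
ee_rot: [-3.141, -0.001, -0.001]
wrist_force: [-1.0, -0.8, 0.5]
grip_width: 0.7
finger_force: 0.0
```

Emit:
{"method": "carry_out", "body": {
  "plan": [
    [[0, 0, 0], 0],
    [[0, 0, 0], 0],
    [[0, 0, 0], 0],
    [[0, 0, 0], 0],
    [[0, 0, 0], 0],
    [[0, 0, 0], 0]
  ],
  "hand": -1,
  "squeeze": 20
}}

```text
clock: 7.78
tool_pos: [0.5337, 0.2035, 0.0168]
ee_rot: [-3.142, -0.001, -0.0]
wrist_force: [-0.6, -0.2, 5.3]
grip_width: 0.446
finger_force: 20.0
```

Emit:
{"method": "carry_out", "body": {
  "plan": [
    [[0, 0, 1.5], 0],
    [[0, 0, 3], 0],
    [[0, 0, 4], 0],
    [[0, 3, 2], -2],
    [[0, 4.5, 0], -2],
    [[0, 4.5, 0], -2],
    [[0, 4.5, 0], -2],
    [[0, 3.5, 0], 0]
  ]
}}

```text
clock: 8.78
tool_pos: [0.5332, 0.4053, 0.1222]
ee_rot: [-3.134, 0.218, -0.0]
wrist_force: [0.7, -1.0, -0.7]
grip_width: 0.447
finger_force: 20.0
```

Emit:
{"method": "carry_out", "body": {
  "plan": [
    [[0, 1, 0], 0],
    [[0, 0, 0], 0],
    [[0, 0, 0], 0]
  ]
}}

```text
clock: 9.15
tool_pos: [0.5337, 0.4123, 0.1217]
ee_rot: [3.133, -0.22, -0.001]
wrist_force: [-0.3, 0.4, -1.6]
grip_width: 0.449
finger_force: 20.0
```

Run:
```python
from h import *
import pickle
c=cams.get_calibration('wrist'); p,d=cams.capture('wrist'); cv2.imwrite('pics/w2.png',p); pickle.dump(c,open('w2.pkl','wb'))
t,d=cams.capture('top'); cv2.imwrite('pics/t2.png',t)
```

```text
(no output)
```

View pics/w2.png

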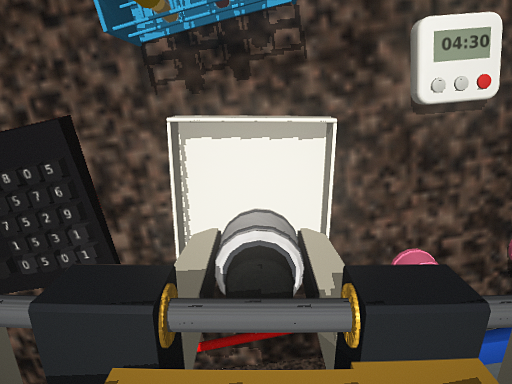

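The foot is held upright. The tray's far rim corners are at about (167,117) and (337,117), square with the gripper.

Run:
```python
from h import *
import pickle; c=pickle.load(open('w2.pkl','rb'))
a,b=[world('w',u,117,.028,c) for u in(167,337)]; e=b-a; print(a,b,np.linalg.norm(e))
u=e/np.linalg.norm(e); n=np.array([u[1],-u[0],0]); n*=-np.sign(n[0]); print((a+b)/2+n*.063)
```

```text
[0.60540089 0.4700835  0.028     ] [0.58777061 0.34688227 0.028     ] 0.12445630507713082
[0.53422107 0.41740736 0.028     ]
```

Emit:
{"method": "carry_out", "body": {
  "plan": [
    [[0, 0.5, -2], 0],
    [[0, 0, -2], 0],
    [[0, 0, -2], 0],
    [[0, 0, -2], 0],
    [[0, 0, -1], 0],
    [[0, 0, -0.6], 0],
    [[0, 0, 0], 0],
    [[0, 0, 0], 0]
  ]
}}

```text
clock: 10.25
tool_pos: [0.5339, 0.4188, 0.0263]
ee_rot: [-3.133, 0.219, -0.001]
wrist_force: [0.4, -0.1, -2.1]
grip_width: 0.445
finger_force: 20.0
```

Emit:
{"method": "carry_out", "body": {
  "plan": [
    [[0, 0, -0.3], 0],
    [[0, 0, 0], 0],
    [[0, 0, 0], 0]
  ]
}}

```text
clock: 10.62
tool_pos: [0.5336, 0.4186, 0.0227]
ee_rot: [-3.134, 0.219, -0.0]
wrist_force: [0.1, -0.7, -0.8]
grip_width: 0.448
finger_force: 20.0
```

Emit:
{"method": "carry_out", "body": {
  "plan": [
    [[0, 0, -0.2], 0],
    [[0, 0, 0], 0],
    [[0, 0, 0], 0]
  ]
}}

```text
clock: 11.0
tool_pos: [0.5336, 0.4185, 0.0206]
ee_rot: [3.134, -0.218, -0.0]
wrist_force: [0.1, -0.0, -1.1]
grip_width: 0.447
finger_force: 20.0
```

Emit:
{"method": "carry_out", "body": {
  "plan": [
    [[0, 0, 0], 0],
    [[0, 0, 0], 0],
    [[0, 0, 0], 0],
    [[0, 0, 0], 0],
    [[0, 0, 0], 0]
  ],
  "hand": 0.3
}}

```text
clock: 11.62
tool_pos: [0.5336, 0.4185, 0.0207]
ee_rot: [-3.134, 0.219, -0.0]
wrist_force: [-0.6, 1.1, 0.9]
grip_width: 0.648
finger_force: 0.0
```

Emit:
{"method": "carry_out", "body": {
  "plan": [
    [[0, 0, 1], 0],
    [[0, 0, 3], 0],
    [[0, 0, 4], 0],
    [[0, 0, 4], 0],
    [[0, 0, 4], 0],
    [[-4, 0, 2], 0],
    [[-4, 0, 0], 0],
    [[-4, 0, 0], 0]
  ]
}}

```text
clock: 12.62
tool_pos: [0.4124, 0.4185, 0.2017]
ee_rot: [-3.133, 0.219, -0.001]
wrist_force: [-0.2, 0.5, -0.2]
grip_width: 0.647
finger_force: 0.0
```

Emit:
{"method": "carry_out", "body": {
  "plan": [
    [[-4, -4, 0], 0],
    [[-2, -4, 0], 0],
    [[0, -4, 0], 0],
    [[0, 0, 0], 0]
  ]
}}

```text
clock: 13.12
tool_pos: [0.3535, 0.2971, 0.2016]
ee_rot: [-3.133, 0.221, -0.001]
wrist_force: [0.2, 1.0, 0.6]
grip_width: 0.653
finger_force: 0.0
```

Run:
```python
from h import *
a=cams.capture('top')[0]; b=cams.capture('scene')[0]
cv2.imwrite('pics/end.png',np.hstack([cv2.resize(x[80:300,60:430],None,fx=1.07,fy=1.07) for x in(a,b)]))
```

```text
(no output)
```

View pics/end.png

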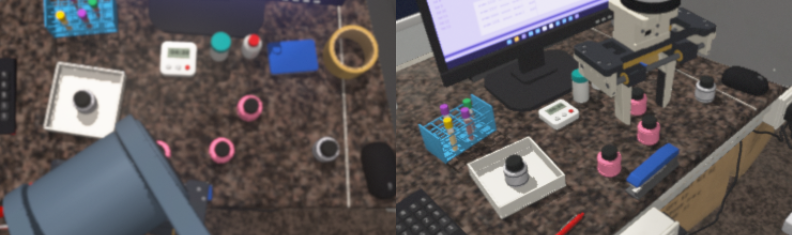

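The soft foot stands upright in the middle of the tray, at about (85,100) in the left half and (515,170) in the right. The firm foot at (325,150) and the pink look-alikes have not moved.

```bash
python3 -c "
from h import *
print(ticket.hand_in())"
```

```text
the job is handed in; nothing more can be done
None
```

The left foot pushed back with about 3 N when pressed 6 mm, so it is the soft one; it now stands upright in the white tray, the firm foot was left where it stood, and the job was handed in at about 13 s.

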